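# Find the pitch-gauge leaf that fits the lead screw

## Robot

A 6-joint arm with a two-finger parallel gripper is mounted at the origin on a cart in front of the work surface, level with it; the furniture and walls round the work are solid. World frame = base frame: x ahead of the robot, y to its left, z up, the work surface at z = 0. Lengths are in m, angles in degrees, forces in N, time in s.
With the tool pointing down it reaches from about 0.35 to 0.8 m from the base axis. Payload 7.3 kg.
Tool frame: the origin (TCP) lies at the very end of the fingers, on their centre line; the grasp point (between the pads) lies 19 mm behind it; z points along the fingers, y is the direction in which the jaws open and shut (so a half turn about z gives the same grasp; the last joint's range is limited). The gripper opens to 85 mm and grips with 20 to 120 N. Pads are 22 mm wide; open, the fingers measure 114 mm over their backs; the gripper's body (76 mm by 85 mm) begins 54 mm behind the grasp point. The pads swing forward as they close: fully open they stand 13 mm farther back than shut.
Start: joints at [64.458, 19.595, 87.324, -0, 73.075, -8.365], TCP at [0.155, 0.502, 0.231] pointing down, gripper open.
Joint ranges: [-145.02, 145.02], [-44.19, 115.74], [2.07, 154.8], [-57.11, 237.11], [16.16, 152.29], [-177.93, 177.93]. Speed limits (degrees/s): [147.25, 147.25, 180, 180, 180, 180].

## Interface

Orientations are given as [roll, pitch, yaw] about the fixed x, y, z axes, in that order (R = Rz(yaw) Ry(pitch) Rx(roll)).
In Python, from bench import robot gives the robot as it stands. Calls block until the motion is done:
- robot.movep(position, orientation): joint-space move of the TCP to a pose.
- robot.line_to(position, attitude=None, vel=0.15): straight line of the TCP; attitude=None keeps the orientation; vel is the mean speed in m/s.
- robot.move_joints(angles): joint-space move.
- robot.move_gripper(opening, strength=None): opening from 0.0 (shut) to 1.0 (fully open); strength is the grip in N (None keeps the last); returns when the fingers have stopped.
- robot.hold(seconds).
- robot.ik(position, orientation): joint angles nearest the present ones, or None.
- robot.state(): the state.
- robot.snapshot(name): name is "side" or "top" or "wrist"; returns the picture (420x560x3 uint8, blue, green, red); there is no depth.
- robot.calibration(name): a dict with "camera_matrix" (3x3 intrinsics, pixels), "distortion" ([k1, k2, p1, p2, k3] as OpenCV has them; the pictures are not rectified), "rvec" (rotation vector, rad) and "tvec" (3), from world to camera coordinates, as OpenCV has them; the wrist camera has in their place "tool_from_camera" (4x4, takes a point from camera to tool coordinates, whose origin is the TCP and whose axes are the flange's). Camera axes: x right, y down, z forward; pixel columns grow to the right and rows downward; lengths in m; the calibration is good to about 2 mm. A picture is of the moment at which its call begins: read the wrist's pose just before it. calibration takes no time and is no camera call.
A pose or a line that the arm cannot do raises robot.IKError and nothing moves.
- robot.sign_off(): hands the job in, once; it reports no verdict.
The state is a dict: "clock": time; "joint_pos": joint angles; "qd": joint speeds; "tau": joint torques, N m; "tcp_pos": TCP position; "tcp_rot": TCP orientation; "force": force on the tool from outside, world axes, zero at the start; "moment": the same for the moment, N m; "opening": opening from 0.0 (shut) to 1.0 (fully open).
Only numpy, scipy, OpenCV 4.12 (cv2) and the standard library are available. Lean on these libraries where they do the work, as an engineer would, in place of code of your own. Each camera call takes 0.05 s, during which the arm holds its last target.

## Task

Find out which of the three comb leaves in the rack fits the thread of the lead screw in the cradle nearer to you: try them one at a time in the slot above the screw, pressing only lightly and sliding the leaf a little along the screw to feel whether its teeth drop in. Leave the leaf that seats fully standing in the thread in that cradle, with the other two upright in pockets of the rack, and leave everything else on the table as it is.

Things in the scene. Friction and masses are not known exactly. Their poses are not given: they have to be found in the camera images.
- leaf_a_grip (a point): Centre of the black grip of a comb leaf standing in the rack, 50 mm above its tooth tips, 20 mm below its top. Grip 10 mm thick (x), 36 long (y), 40 tall: pinch it across the thickness. Steel blade below: 50 mm long (y), 8 thick, 4 mm teeth along the bottom edge. z up; 80 g. The three leaves differ only in tooth pitch (6, 8, 10 mm); which has which is not told.
- leaf_b_grip (a point): The same point of the second comb leaf, alike in size and axes but for its tooth pitch (see leaf_a_grip).
- leaf_c_grip (a point): The same point of the third comb leaf, alike in size and axes but for its tooth pitch (see leaf_a_grip).
- cradle_a: Fixed checking cradle, 64 mm (x) by 152 (y), holding a lead screw along its y, 28 mm over the crests, axis 30 mm up. Origin under the middle of its base at table height, z up. Of the two cradles the one nearer the robot (x below 0.60 m) is to be gauged; the other stands behind and is not used; which is in front differs.
- cradle_b: Fixed checking cradle, 64 mm (x) by 152 (y), holding a lead screw along its y, 28 mm over the crests, axis 30 mm up. Origin under the middle of its base at table height, z up. Of the two cradles the one nearer the robot (x below 0.60 m) is to be gauged; the other stands behind and is not used; which is in front differs.
- cradle_a_slot (a point): Top of the screw's crests, mid-length (44 mm up, unpressed). The screw lies on springs: gives from 1.5 N, 1 mm more per 4 N, 5 mm at most. Fixed rails 6.5 mm either side, 45 to 66 mm up; keep a leaf's centre within 25 mm along y. Unpressed, a leaf on the crests has its grip centre 50 mm above this point, meshed 46. Pitch 8 or 10 mm; where the grooves lie along y is not told: feel for them.
- cradle_b_slot (a point): Top of the screw's crests, mid-length (44 mm up, unpressed). The screw lies on springs: gives from 1.5 N, 1 mm more per 4 N, 5 mm at most. Fixed rails 6.5 mm either side, 45 to 66 mm up; keep a leaf's centre within 25 mm along y. Unpressed, a leaf on the crests has its grip centre 50 mm above this point, meshed 46. Pitch 8 or 10 mm; where the grooves lie along y is not told: feel for them.
- rack: fixed plastic rack, 46 mm (x) x 216 mm (y), with three pockets in a row along its y at -66, 0 and +66 mm, each 59 mm (y) x 11 mm (x) inside, floor 8 mm and rim 28 mm above the table. Each pocket holds one leaf, which leaf in which differs (a leaf's grip centre is then 58 mm above the table). Origin under its middle at table height, z up.
- tape_measure: yellow and black tape measure, 36x80x62 mm; a bystander to be left alone
- thread_tape: flat spool of thread tape, 54 mm across, 16 mm high; a bystander to be left alone
- washer: thick plain washer, 24 mm across, 10 high; a bystander to be left alone
- hex_key: hex key lying, 33x103x7 mm; a bystander to be left alone
- spanner: combination spanner lying at the front edge, 22x172x7 mm; a bystander to be left alone
- thread_sealer: small standing squeeze bottle, 24x36x92 mm; a bystander to be left alone

How it is judged (in metres and radians):
At the end, for the whole second after the job is handed in: One leaf stands in the nearer cradle's slot, teeth fully down in the grooves (grip centre under 47.5 mm above crest height; on the crests it would be 50), within 30 mm of the middle, upright within 0.25 rad; the other two stand in rack pockets on the floor (5 mm), upright too (((world x of cradle_a below 0.6 m and z of leaf_a_grip in the frame of cradle_a_slot between 0.04 and 0.0475 m and x of leaf_a_grip in the frame of cradle_a between -0.009 and 0.009 m and y of leaf_a_grip in the frame of cradle_a between -0.03 and 0.03 m and angle between each of leaf_a_grip, leaf_b_grip, leaf_c_grip's own z axis and vertical below 0.25 rad and angle between the y axis of leaf_a_grip and the y axis of cradle_a, either way round below 0.12 rad and z of leaf_b_grip in the frame of rack between 0.05 and 0.063 m and x of leaf_b_grip in the frame of rack between -0.012 and 0.012 m and y of leaf_b_grip in the frame of rack between -0.1 and 0.1 m and z of leaf_c_grip in the frame of rack between 0.05 and 0.063 m and x of leaf_c_grip in the frame of rack between -0.012 and 0.012 m and y of leaf_c_grip in the frame of rack between -0.1 and 0.1 m) or (world x of cradle_a below 0.6 m and z of leaf_b_grip in the frame of cradle_a_slot between 0.04 and 0.0475 m and x of leaf_b_grip in the frame of cradle_a between -0.009 and 0.009 m and y of leaf_b_grip in the frame of cradle_a between -0.03 and 0.03 m and angle between each of leaf_b_grip, leaf_a_grip, leaf_c_grip's own z axis and vertical below 0.25 rad and angle between the y axis of leaf_b_grip and the y axis of cradle_a, either way round below 0.12 rad and z of leaf_a_grip in the frame of rack between 0.05 and 0.063 m and x of leaf_a_grip in the frame of rack between -0.012 and 0.012 m and y of leaf_a_grip in the frame of rack between -0.1 and 0.1 m and z of leaf_c_grip in the frame of rack between 0.05 and 0.063 m and x of leaf_c_grip in the frame of rack between -0.012 and 0.012 m and y of leaf_c_grip in the frame of rack between -0.1 and 0.1 m) or (world x of cradle_a below 0.6 m and z of leaf_c_grip in the frame of cradle_a_slot between 0.04 and 0.0475 m and x of leaf_c_grip in the frame of cradle_a between -0.009 and 0.009 m and y of leaf_c_grip in the frame of cradle_a between -0.03 and 0.03 m and angle between each of leaf_c_grip, leaf_a_grip, leaf_b_grip's own z axis and vertical below 0.25 rad and angle between the y axis of leaf_c_grip and the y axis of cradle_a, either way round below 0.12 rad and z of leaf_a_grip in the frame of rack between 0.05 and 0.063 m and x of leaf_a_grip in the frame of rack between -0.012 and 0.012 m and y of leaf_a_grip in the frame of rack between -0.1 and 0.1 m and z of leaf_b_grip in the frame of rack between 0.05 and 0.063 m and x of leaf_b_grip in the frame of rack between -0.012 and 0.012 m and y of leaf_b_grip in the frame of rack between -0.1 and 0.1 m) or (world x of cradle_b below 0.6 m and z of leaf_a_grip in the frame of cradle_b_slot between 0.04 and 0.0475 m and x of leaf_a_grip in the frame of cradle_b between -0.009 and 0.009 m and y of leaf_a_grip in the frame of cradle_b between -0.03 and 0.03 m and angle between each of leaf_a_grip, leaf_b_grip, leaf_c_grip's own z axis and vertical below 0.25 rad and angle between the y axis of leaf_a_grip and the y axis of cradle_b, either way round below 0.12 rad and z of leaf_b_grip in the frame of rack between 0.05 and 0.063 m and x of leaf_b_grip in the frame of rack between -0.012 and 0.012 m and y of leaf_b_grip in the frame of rack between -0.1 and 0.1 m and z of leaf_c_grip in the frame of rack between 0.05 and 0.063 m and x of leaf_c_grip in the frame of rack between -0.012 and 0.012 m and y of leaf_c_grip in the frame of rack between -0.1 and 0.1 m) or (world x of cradle_b below 0.6 m and z of leaf_b_grip in the frame of cradle_b_slot between 0.04 and 0.0475 m and x of leaf_b_grip in the frame of cradle_b between -0.009 and 0.009 m and y of leaf_b_grip in the frame of cradle_b between -0.03 and 0.03 m and angle between each of leaf_b_grip, leaf_a_grip, leaf_c_grip's own z axis and vertical below 0.25 rad and angle between the y axis of leaf_b_grip and the y axis of cradle_b, either way round below 0.12 rad and z of leaf_a_grip in the frame of rack between 0.05 and 0.063 m and x of leaf_a_grip in the frame of rack between -0.012 and 0.012 m and y of leaf_a_grip in the frame of rack between -0.1 and 0.1 m and z of leaf_c_grip in the frame of rack between 0.05 and 0.063 m and x of leaf_c_grip in the frame of rack between -0.012 and 0.012 m and y of leaf_c_grip in the frame of rack between -0.1 and 0.1 m) or (world x of cradle_b below 0.6 m and z of leaf_c_grip in the frame of cradle_b_slot between 0.04 and 0.0475 m and x of leaf_c_grip in the frame of cradle_b between -0.009 and 0.009 m and y of leaf_c_grip in the frame of cradle_b between -0.03 and 0.03 m and angle between each of leaf_c_grip, leaf_a_grip, leaf_b_grip's own z axis and vertical below 0.25 rad and angle between the y axis of leaf_c_grip and the y axis of cradle_b, either way round below 0.12 rad and z of leaf_a_grip in the frame of rack between 0.05 and 0.063 m and x of leaf_a_grip in the frame of rack between -0.012 and 0.012 m and y of leaf_a_grip in the frame of rack between -0.1 and 0.1 m and z of leaf_b_grip in the frame of rack between 0.05 and 0.063 m and x of leaf_b_grip in the frame of rack between -0.012 and 0.012 m and y of leaf_b_grip in the frame of rack between -0.1 and 0.1 m))); the robot touches nothing.
It fails at once if a cradle or its screw is pressed with more than 30 N (contact force between cradle_a and anything else above 30 N).
It fails at once if a cradle or its screw is pressed with more than 30 N (contact force between cradle_b and anything else above 30 N).
It fails at once if a bystander is moved by more than 30 mm (distance of any of tape_measure, thread_tape, washer, hex_key, spanner, thread_sealer from where it was at the start of the episode above 0.03 m).
It also fails if it takes over 72 s, if anything falls off the work surface, if the arm or the gripper's body presses on something with over 40 N, if the wrist force passes 120 N, or if a joint passes its speed limit or range.

## Working session

There is one attempt and no reset: what is moved stays moved. The work goes in short steps, each a Python script; the robot and the scene stay as the last script left them, time stands still between calls to the robot, and variables do not carry over. Pictures are saved under pics/ and viewed, and the job is handed in when it is done.

```bash
ls; mkdir -p pics
python3 - <<'E'
from bench import robot
import cv2
print(robot.state())
for n in("top","side","wrist"):
    cv2.imwrite(f"pics/{n}0.png",robot.snapshot(n)); print(n,robot.calibration(n))
E
```

```text
pics
{'clock': 0.0, 'joint_pos': array([ 6.44578766e+01,  1.96378138e+01,  8.73790606e+01, -1.75778233e-03,
        7.30734880e+01, -8.36595533e+00]), 'qd': array([ 0.14126842, -0.02802978, -0.00045591, -0.00035239,  0.1188706 ,
       -0.0260649 ]), 'tau': array([ 3.69650497e-04, -4.33671319e+01, -2.46007866e+01, -2.06531595e-04,
        7.92442326e-03, -4.19371452e-05]), 'tcp_pos': array([0.15485374, 0.50121337, 0.23060233]), 'tcp_rot': array([-1.79910355e+02, -1.14843615e-02,  1.62824336e+02]), 'force': array([0.82831198, 0.44264188, 0.71797359]), 'moment': array([-0.0039418 ,  0.00160991,  0.05757095]), 'opening': 0.9988550216961439}
top {'camera_matrix': array([[527.50303088,   0.        , 277.78143988],
       [  0.        , 527.50303088, 214.30015511],
       [  0.        ,   0.        ,   1.        ]]), 'distortion': array([-0.18041802,  0.        ,  0.        ,  0.        ,  0.        ]), 'rvec': array([ 2.17714286, -2.15765762,  0.13990568]), 'tvec': array([0.03701196, 0.53793103, 0.94485639])}
side {'camera_matrix': array([[392.69102413,   0.        , 282.17108225],
      
[... 223 characters left out ...]
57,  1.65943533]), 'tvec': array([0.53355989, 0.07834069, 0.78668184])}
wrist {'camera_matrix': array([[325.16805552,   0.        , 276.67825231],
       [  0.        , 325.16805552, 209.93094094],
       [  0.        ,   0.        ,   1.        ]]), 'distortion': array([-0.07388836,  0.        ,  0.        ,  0.        ,  0.        ]), 'tool_from_camera': array([[ 2.79787556e-04, -9.51064761e-01, -3.08991493e-01,
         7.77527530e-02],
       [ 9.99999742e-01,  6.15917607e-05,  7.15908805e-04,
         7.19002162e-04],
       [-6.61844307e-04, -3.08991613e-01,  9.51064532e-01,
        -1.42629337e-01],
       [ 0.00000000e+00,  0.00000000e+00,  0.00000000e+00,
         1.00000000e+00]])}
```

View pics/top0.png

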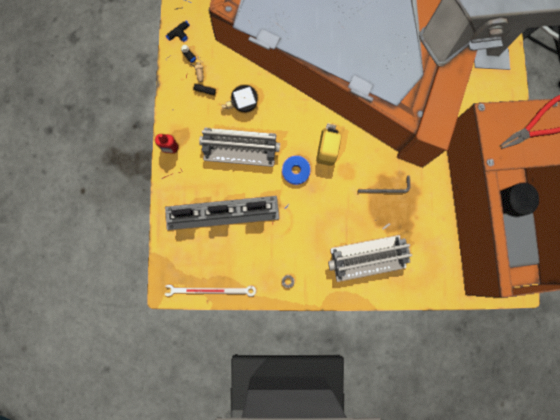

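View pics/side0.png

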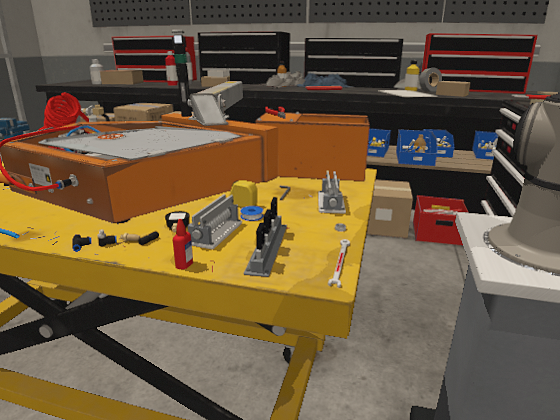

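```bash
cat > h.py <<'E'
from bench import robot
import cv2, numpy as np
def pix2plane(name,uv,z):
    c=robot.calibration(name); R,_=cv2.Rodrigues(np.array(c["rvec"])); t=np.array(c["tvec"])
    p=cv2.undistortPoints(np.array(uv,float).reshape(-1,1,2),c["camera_matrix"],c["distortion"]).reshape(-1,2)
    d=np.c_[p,np.ones(len(p))]@R; o=-R.T@t
    return o+d*((z-o[2])/d[:,2])[:,None]
def pix2plane_w(uv,z,pos,rot):
    from scipy.spatial.transform import Rotation as Ro
    c=robot.calibration("wrist"); T=c["tool_from_camera"]
    p=cv2.undistortPoints(np.array(uv,float).reshape(-1,1,2),c["camera_matrix"],c["distortion"]).reshape(-1,2)
    R=Ro.from_euler('xyz',rot,degrees=True).as_matrix()
    o=np.array(pos)+R@T[:3,3]; d=np.c_[p,np.ones(len(p))]@(R@T[:3,:3]).T
    return o+d*((z-o[2])/d[:,2])[:,None]
E
python3 - <<'E'
from h import *
im=cv2.imread("pics/top0.png")
a=cv2.resize(im[185:240,155:285],None,fx=6,fy=6,interpolation=cv2.INTER_CUBIC); cv2.imwrite("pics/t_rack.png",a)
a=cv2.resize(im[225:295,315:425],None,fx=7,fy=7,interpolation=cv2.INTER_CUBIC); cv2.imwrite("pics/t_cr.png",a)
print(pix2plane("top",[[370,258],[240,147],[221,211],[445,160],[470,295],[288,283],[150,305],[535,305]],0))
E
```

```text
[[ 0.4589648  -0.13521439  0.        ]
 [ 0.67219974  0.11599861  0.        ]
 [ 0.54649647  0.1500887   0.        ]
 [ 0.65284166 -0.28923682  0.        ]
 [ 0.38705726 -0.33316626  0.        ]
 [ 0.41087762  0.02111007  0.        ]
 [ 0.36567817  0.28237012  0.        ]
 [ 0.3645392  -0.47176777  0.        ]]
```

View pics/t_rack.png

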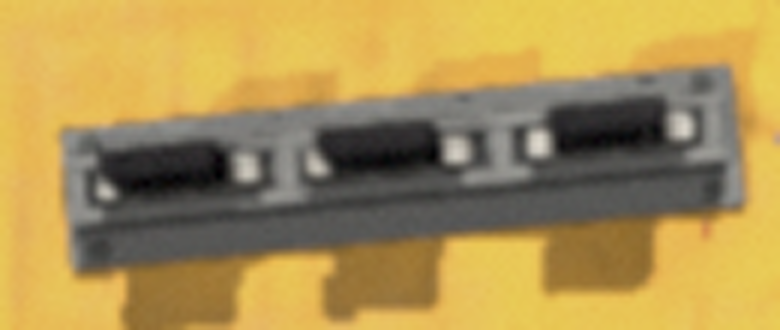

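View pics/t_cr.png

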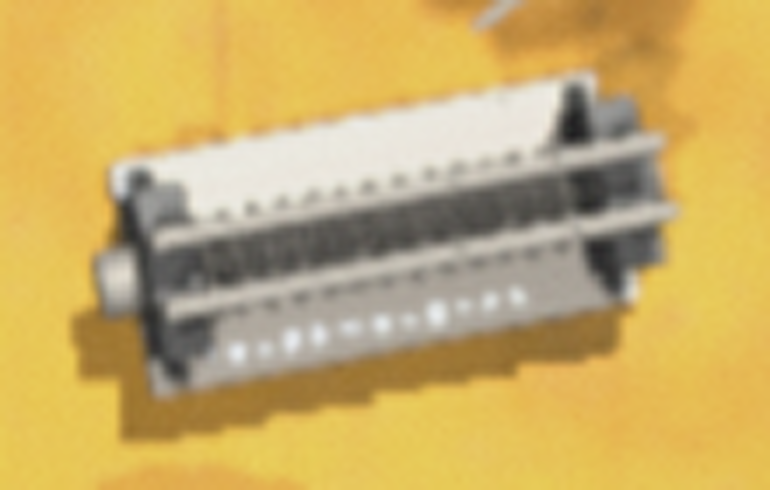

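Run:
```python
from h import *
def f(pts,x0,y0,s): return [[(u+.5)/s-.5+x0,(v+.5)/s-.5+y0] for u,v in pts]
r=pix2plane("top",f([(63,130),(730,68),(72,225),(742,160)],155,185,6),.028); print(r.mean(0),r,np.degrees(np.arctan2(*(r[0]-r[1])[[0,1]])),np.linalg.norm(r[0]-r[1]))
r=pix2plane("top",f([(155,240),(660,140),(168,310),(675,210)],315,225,7),.066); print(r.mean(0),r,[np.degrees(np.arctan2(*(r[i]-r[i+1])[[0,1]])) for i in(0,2)],np.linalg.norm(r[0]-r[1]))
```

```text
[0.54709601 0.14685043 0.028     ] [[0.55102752 0.25264429 0.028     ]
 [0.57239845 0.04494724 0.028     ]
 [0.52131453 0.24882429 0.028     ]
 [0.54364356 0.0409859  0.028     ]] -5.874758805893271 0.20879363046723884
[ 0.45901573 -0.13021973  0.066     ] [[ 0.45490038 -0.06297755  0.066     ]
 [ 0.48097348 -0.19396863  0.066     ]
 [ 0.43719588 -0.06627298  0.066     ]
 [ 0.46299319 -0.19765974  0.066     ]] [np.float64(-11.257302824846073), np.float64(-11.10850098713783)] 0.13356072891416051
```

Run:
```python
from h import *
robot.movep([.459,-.131,.22],[180,0,101.2]); robot.hold(.2)
s=robot.state(); print(s["clock"],s["tcp_pos"],s["tcp_rot"],s["joint_pos"],s["force"])
cv2.imwrite("pics/w_cr.png",robot.snapshot("wrist"))
robot.movep([.547,.147,.22],[180,0,96]); robot.hold(.2)
s=robot.state(); print(s["clock"],s["tcp_pos"],s["tcp_rot"],s["joint_pos"],s["force"])
cv2.imwrite("pics/w_rk.png",robot.snapshot("wrist"))
```

```text
2.8417 [ 0.45911964 -0.13052942  0.2200144 ] [-1.79999635e+02 -4.11823759e-04  1.01258329e+02] [-2.50812377e+01  1.51886744e+01  9.55495645e+01  1.23292805e-04
  6.92622994e+01 -3.63396102e+01] [ 0.00904897 -0.64150747 -0.27806754]
4.2167 [0.54716549 0.14567539 0.22014944] [1.79991742e+02 8.63995334e-03 9.58895050e+01] [ 7.15884117e+00  2.44213767e+01  8.17137575e+01 -9.18285435e-03
  7.38568011e+01  1.27188815e+00] [ 0.48478486 -1.55626301 -0.24745008]
```

View pics/w_cr.png

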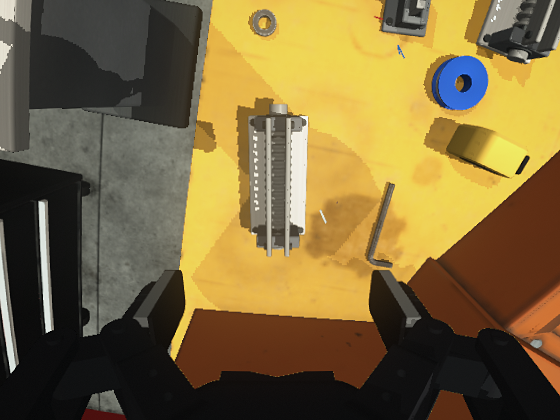

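View pics/w_rk.png

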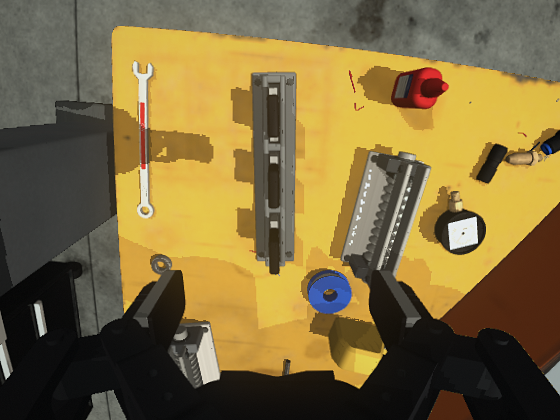

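Run:
```python
from h import *
a=cv2.imread("pics/w_cr.png")[95:265,235:325]; b=cv2.imread("pics/w_rk.png")[65:280,240:310]
cv2.imwrite("pics/z_cr.png",cv2.rotate(cv2.resize(a,None,fx=4.5,fy=4.5,interpolation=cv2.INTER_CUBIC),0))
cv2.imwrite("pics/z_rk.png",cv2.rotate(cv2.resize(b,None,fx=3.6,fy=3.6,interpolation=cv2.INTER_CUBIC),0))
```

```text
(no output)
```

View pics/z_cr.png

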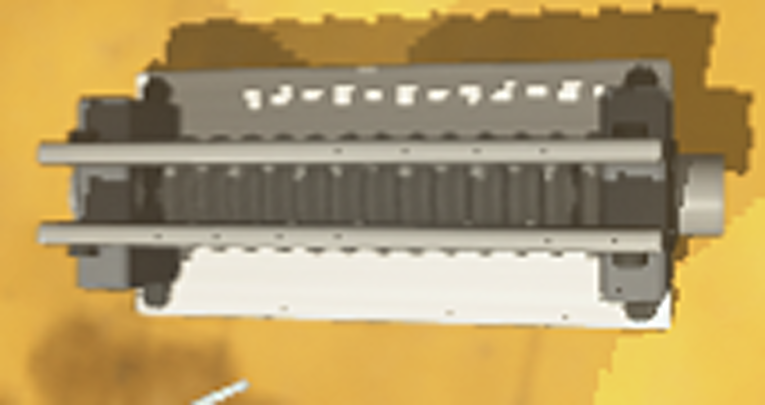

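View pics/z_rk.png

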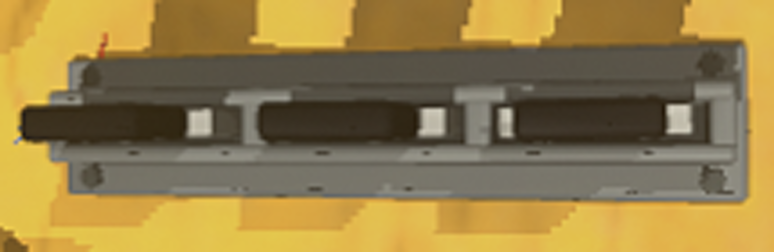

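Run:
```python
from h import *
def un(pts,H,x0,y0,s): return [[(y+.5)/s-.5+x0, H-1-((x+.5)/s-.5)+y0] for x,y in pts]
pc,rc=[ 0.45911964,-0.13052942,0.2200144 ],[180,0,101.258]
pr,rr=[ 0.54716549,0.14567539,0.22014944],[179.992,.0086,95.8895]
def ang(d): return np.degrees(np.arctan2(-d[0],d[1]))
r=pix2plane_w(un([(40,153),(660,152),(40,235),(660,236)],170,235,95,4.5),.066,pc,rc)
print("rails",r.round(4).tolist(),r.mean(0),ang(r[1]-r[0]),ang(r[3]-r[2]),np.linalg.norm(r[1]-r[0]),np.linalg.norm(r[0]-r[2]))
# base plate corners z~.00-.01
r=pix2plane_w(un([(137,72),(670,60),(137,312),(670,328)],170,235,95,4.5),.006,pc,rc)
print("base",r.round(4).tolist(),r.mean(0),ang(r[1]-r[0]),ang(r[3]-r[2]),np.linalg.norm(r[1]-r[0]),np.linalg.norm(r[0]-r[2]))
# rack base corners
r=pix2plane_w(un([(68,60),(745,43),(68,190),(747,200)],215,240,65,3.6),.006,pr,rr)
print("rack",r.round(4).tolist(),r.mean(0),ang(r[1]-r[0]),ang(r[3]-r[2]),np.linalg.norm(r[1]-r[0]),np.linalg.norm(r[0]-r[2]))
# grip tops : far edge corners
for a,b,c in((22,105,140),(260,103,140),(515,100,138)):
    r=pix2plane_w(un([(a,b),(a,c)],215,240,65,3.6),.078,pr,rr); m=r.mean(0); print("leaf edge",m,"centre",m+.018*np.array([-np.sin(np.radians(5.9)),np.cos(np.radians(5.9)),0]),np.linalg.norm(r[0]-r[1]))
```

```text
rails [[0.4656, -0.1956, 0.066], [0.4402, -0.0642, 0.066], [0.4836, -0.192, 0.066], [0.4564, -0.061, 0.066]] [ 0.46143597 -0.12820051  0.066     ] 10.932602018677395 11.72551241482084 0.1338326184226903 0.01833849742030152
base [[0.4435, -0.2011, 0.006], [0.4175, -0.0685, 0.006], [0.5054, -0.1888, 0.006], [0.4794, -0.0562, 0.006]] [ 0.46144357 -0.128662    0.006     ] 11.124875516232528 11.084969217263382 0.135135361227417 0.06306591195401307
rack [[0.5347, 0.0427, 0.006], [0.5118, 0.2547, 0.006], [0.5784, 0.0473, 0.006], [0.5562, 0.2598, 0.006]] [0.54525828 0.15111254 0.006     ] 6.165628675145087 5.9469896321508084 0.2131759678037816 0.043963235018047137
leaf edge [0.55405881 0.06729434 0.078     ] centre [0.55220854 0.08519899 0.078     ] 0.009584894825066467
leaf edge [0.54697781 0.13525268 0.078     ] centre [0.54512754 0.15315733 0.078     ] 0.009437287011017708
leaf edge [0.53999287 0.19880708 0.078     ] centre [0.53814261 0.21671173 0.078     ] 0.00908620486285483
```

```bash
cat >> h.py <<'E'
ROT_R=[180,0,96.05]; ROT_C=[180,0,101.15]
POCK={1:np.array([.5522,.0853]),2:np.array([.5453,.1520]),3:np.array([.5383,.2167])}
CR=np.array([.4612,-.1287]); CY=np.array([-np.sin(np.radians(11.15)),np.cos(np.radians(11.15))])
CX=np.array([CY[1],-CY[0]])
ZG=.044  # tcp z when gripping leaf standing in rack (14 mm below grip centre)
def F(n=4):
    f=[]
    for _ in range(n): robot.hold(.02); f.append(robot.state()["force"])
    return np.mean(f,0)
def fl(f): return np.round([f[:2]@CX,f[:2]@CY,f[2]],2)
def pick(i):
    p=POCK[i]; robot.move_gripper(.5,50)
    robot.movep([*p,.12],ROT_R); robot.line_to([*p,ZG]); robot.move_gripper(0,50)
    s=robot.state(); print("grip",s["clock"],s["opening"],s["tcp_pos"].round(4),s["force"].round(2))
    robot.line_to([*p,.15],vel=.2)
E
python3 - <<'E'
from h import *
pick(1)
robot.movep([*CR,.16],ROT_C); robot.hold(.3)
s=robot.state(); print(s["clock"],s["opening"],s["tcp_pos"],F())
cv2.imwrite("pics/w1.png",robot.snapshot("wrist"));cv2.imwrite("pics/s1.png",robot.snapshot("side"))
E
```

```text
grip 6.35 0.10860321569403966 [0.5527 0.0853 0.045 ] [-1.29 -0.31  6.28]
8.2583 0.10327367779198389 [ 0.46154709 -0.12789832  0.15985996] [ 0.19216161 -0.37326456 -0.17268464]
```

View pics/w1.png

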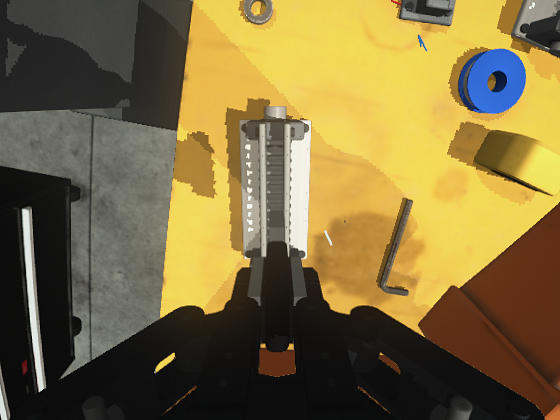

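View pics/s1.png

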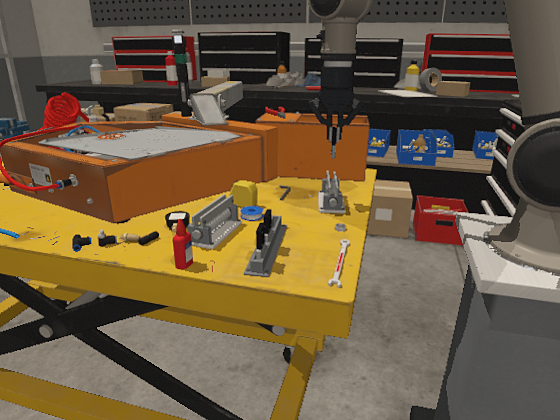

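```bash
cat >> h.py <<'E'
def st(tag,f0):
    s=robot.state(); f=fl(F(3)-f0); p=s["tcp_pos"]; d=p[:2]-CR
    print(tag,round(s["clock"],2),"z",round(p[2]*1e3,2),"x,y",np.round([d@CX*1e3,d@CY*1e3],2),"F",f,flush=True); return f,p
def go(y,z,x=0,vel=.05): robot.line_to([*(CR+CY*y+CX*x),z],vel=vel)
E
python3 - <<'E'
from h import *
go(0,.106,vel=.12); robot.hold(.2); f0=F(6); np.save("f0.npy",f0); print(f0)
for z in (.100,.094,.088,.084,.083,.082,.0815,.081,.0805,.080):
    go(0,z); f,p=st("d",f0)
    if abs(f[0])>8 or f[2]>3 : break
cv2.imwrite("pics/w2.png",robot.snapshot("wrist"))
E
```

```text
[-0.1539556  -0.16127343 -0.76612613]
d 9.59 z 99.58 x,y [-0.27  0.23] F [-0.06 -0.38  0.14]
d 9.91 z 93.57 x,y [-0.27  0.19] F [ 0.32  0.45 -0.08]
d 10.22 z 87.62 x,y [-0.24  0.16] F [-0.13  0.57  0.41]
d 10.53 z 83.75 x,y [-0.15  0.11] F [0.29 0.15 0.03]
d 10.82 z 83.01 x,y [-0.01 -0.01] F [ 0.39  0.22 -0.13]
d 11.12 z 81.94 x,y [-0.04  0.03] F [0.46 0.59 0.32]
d 11.43 z 81.49 x,y [ 0.01 -0.  ] F [-0.06 -0.13 -0.23]
d 11.72 z 81.06 x,y [ 0.07 -0.05] F [-0.16 -0.07  0.37]
d 12.03 z 80.66 x,y [ 0.1  -0.06] F [0.26 0.53 2.77]
d 12.32 z 80.15 x,y [ 0.09 -0.06] F [0.19 0.46 4.5 ]
```

```bash
cat >> h.py <<'E'
def slide(ys,z,f0,n=2):
    out=[]
    for y in ys:
        go(y,z,vel=.03); s=robot.state(); f=fl(F(n)-f0); d=s["tcp_pos"][:2]-CR
        out.append((round(d@CY*1e3,2),round(s["tcp_pos"][2]*1e3,2),*f)); print(*out[-1],flush=True)
        if f[2]<.9 and len(out)>1: print("DROP"); break
    print("t",robot.state()["clock"]); return out
E
python3 - <<'E'
from h import *
f0=np.load("f0.npy")
slide(np.arange(0,.0107,.0007),.0800,f0)
E
```

```text
-0.05 80.07 0.12 0.46 4.55
0.26 80.11 -0.72 -2.9 4.06
1.54 80.1 1.75 -0.74 5.69
1.92 80.14 1.7 -2.04 5.17
2.73 80.05 0.79 -2.3 5.52
3.46 80.02 1.06 -1.83 5.36
4.39 79.95 0.68 -1.54 5.48
4.96 79.97 -0.17 -2.24 5.57
5.74 79.96 0.67 -1.75 5.37
6.3 79.98 -0.22 -2.62 4.88
7.09 79.99 0.63 -1.66 5.76
7.86 79.97 0.31 -0.94 5.07
8.27 80.04 0.83 -3.03 4.41
8.71 80.07 0.97 -0.78 5.25
9.97 80.05 0.46 -2.16 5.39
10.69 80.0 1.12 -2.14 5.03
t 16.9583
```

Run:
```python
from h import *
f0=np.load("f0.npy")
go(.0092,.0800,vel=.05)
slide(np.arange(.0090,.0072,-.0002),.0798,f0)
```

```text
9.91 79.68 1.19 2.19 6.66
9.9 79.63 1.51 2.39 6.3
9.84 79.62 1.71 3.1 6.27
9.69 79.62 1.5 3.8 6.93
9.51 79.59 1.2 4.06 6.71
9.37 79.55 1.48 3.99 7.08
9.3 79.55 1.64 4.65 7.31
9.06 79.55 1.98 4.33 7.08
8.86 79.52 1.47 4.16 7.61
t 19.7583
```

Run:
```python
from h import *
f0=np.load("f0.npy")
slide(np.arange(.0072,.0055,-.0003),.0798,f0)
```

```text
8.65 79.52 0.92 3.47 7.19
8.42 79.5 0.85 4.69 7.23
8.12 79.47 0.69 3.98 7.19
7.7 79.47 0.23 3.17 6.83
7.42 79.45 0.23 3.29 7.28
7.3 79.43 -0.04 4.05 6.52
t 21.4583
```

```bash
cat >> h.py <<'E'
def put(i):
    s=robot.state()["tcp_pos"]; robot.line_to([s[0],s[1],.15],vel=.2)
    p=POCK[i]; robot.movep([*p,.15],ROT_R); robot.hold(.15); f0=F(4)
    robot.line_to([*p,.085],vel=.15); robot.line_to([*p,.050],vel=.08)
    f=F(3)-f0; print("in pocket",f.round(2),robot.state()["tcp_pos"].round(4))
    if np.abs(f).max()>8: print("JAM?"); return False
    robot.line_to([*p,.0465],vel=.05); print((F(3)-f0).round(2))
    robot.move_gripper(.5); robot.line_to([*p,.12],vel=.2); print(robot.state()["clock"]); return True
def approach(zs=(.094,.086,.083,.082,.081,.0805,.080,.0795)):
    robot.movep([*CR,.15],ROT_C); robot.hold(.1); go(0,.106,vel=.12); robot.hold(.2); f0=F(5); np.save("f0.npy",f0)
    for z in zs:
        go(0,z); f,p=st("d",f0)
        if abs(f[0])>8 or f[2]>4 : break
    return f0,f,p
E
python3 - <<'E'
from h import *
if put(1):
    pick(2)
    approach()
E
```

```text
in pocket [-0.54 -0.22  0.25] [0.5523 0.0853 0.05  ]
[-0.35  0.29 -0.07]
25.5333
grip 27.175 0.10962579837136618 [0.5456 0.152  0.0449] [-2.13 -1.07  6.07]
d 30.27 z 93.5 x,y [-0.3   0.17] F [-0.67  0.54  0.96]
d 30.63 z 85.58 x,y [-0.25  0.19] F [-0.06  0.14 -0.14]
d 30.93 z 82.88 x,y [-0.05  0.06] F [-0.53  0.29  1.17]
d 31.23 z 81.98 x,y [-0.02  0.01] F [-0.92 -0.02 -0.08]
d 31.53 z 81.11 x,y [ 0.14 -0.11] F [0.11 0.31 0.67]
d 31.83 z 80.68 x,y [ 0.13 -0.09] F [-0.67  0.77  3.27]
d 32.13 z 80.19 x,y [ 0.14 -0.11] F [-0.34 -0.05  4.96]
```

Run:
```python
from h import *
f0=np.load("f0.npy")
slide(np.arange(0.0006,.0110,.0006),.0800,f0)
```

```text
0.16 80.17 -0.59 -2.33 4.85
0.92 80.13 -0.35 -2.86 5.36
2.88 79.3 -0.02 -0.07 -0.69
DROP
t 33.0333
```

Run:
```python
from h import *
f0=np.load("f0.npy")
s=robot.state()["tcp_pos"]; y=(s[:2]-CR)@CY; print(y)
for z in (.0795,.0785,.0780,.0775,.0770,.0765):
    go(y,z); f,p=st("m",f0)
    if f[2]>3.5 or abs(f[1])>8: break
```

```text
0.0028406237616702213
m 33.28 z 79.15 x,y [-0.29  3.27] F [-0.65  0.49  0.38]
m 33.58 z 78.4 x,y [-0.07  2.97] F [-0.83  0.54 -0.04]
m 33.88 z 78.08 x,y [-0.03  2.99] F [-0.93  1.76  2.72]
m 34.18 z 77.58 x,y [-0.04  3.  ] F [-2.04  2.82  3.95]
```

Run:
```python
from h import *
f0=np.load("f0.npy")
for y,z in ((.0034,.0777),(.0038,.0777),(.0038,.0770),(.0038,.0765),(.0038,.0760)):
    go(y,z); f,p=st("m",f0)
    if f[2]>6 or abs(f[1])>9: break
```

```text
m 34.48 z 77.64 x,y [0.05 3.27] F [-0.69  1.52  1.82]
m 34.78 z 77.59 x,y [-0.03  3.67] F [-0.29 -0.17  0.58]
m 35.08 z 77.08 x,y [0.08 3.65] F [-0.7  -1.16  1.06]
m 35.38 z 76.66 x,y [0.11 3.68] F [-0.83 -0.37  3.15]
m 35.68 z 76.19 x,y [0.13 3.66] F [-1.54 -0.35  5.24]
```

Run:
```python
from h import *
f0=np.load("f0.npy")
go(.0037,.0768); st("pre",f0)
robot.move_gripper(.45); st("rel",f0)
go(.0037,.17,vel=.15); robot.hold(.2)
# view from offset so the wrist camera sees the leaf
robot.line_to([*(CR-CY*.06),.2],vel=.2); robot.hold(.2)
s=robot.state(); print(s["clock"],s["tcp_pos"].tolist(),s["tcp_rot"].tolist())
for n in("top","side","wrist"): cv2.imwrite(f"pics/{n}3.png",robot.snapshot(n))
im=cv2.imread("pics/side3.png"); cv2.imwrite("pics/side3z.png",cv2.resize(im[160:290,150:370],None,fx=3.5,fy=3.5,interpolation=cv2.INTER_CUBIC))
```

```text
pre 35.98 z 76.76 x,y [0.09 3.68] F [ 0.02 -0.27  3.47]
rel 36.42 z 76.64 x,y [-0.12  3.84] F [-0.97 -0.01  0.95]
38.15 [0.47230447619946214, -0.18635250445926252, 0.19936669047739708] [-179.93442333035492, -0.07304342873558296, 101.21050368449633]
```

View pics/side3z.png

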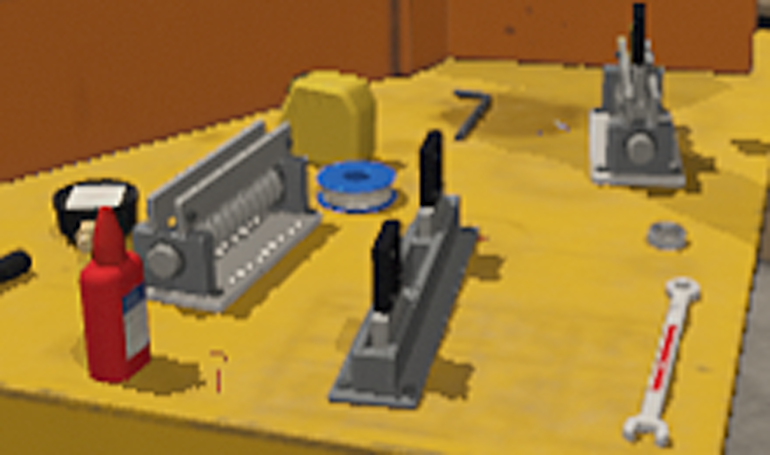

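View pics/wrist3.png

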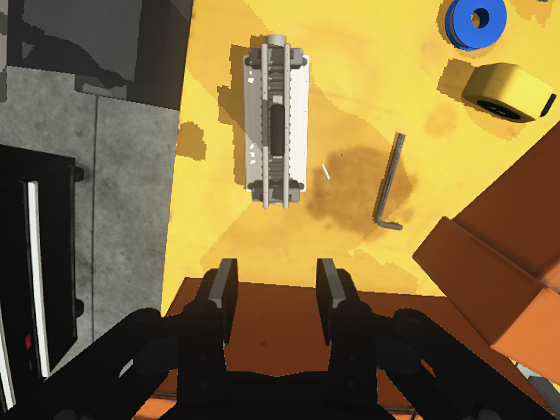

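Run:
```python
from h import *
# side view: top of grip in cradle -> height of ray where it crosses leaf plane; compare with rack leaves (top z .078)
im=cv2.imread("pics/side3.png"); g=cv2.cvtColor(im,cv2.COLOR_BGR2GRAY)
c=robot.calibration("side"); R,_=cv2.Rodrigues(c["rvec"])
def proj(P): return cv2.projectPoints(np.array(P,float),c["rvec"],c["tvec"],c["camera_matrix"],c["distortion"])[0].reshape(-1,2)
def top(xy,yaw,z):
    v=np.array([-np.sin(np.radians(yaw)),np.cos(np.radians(yaw))]); return [[*(xy+s*.018*v),z] for s in(-1,1)]
for nm,xy,yaw,zs in(("1",POCK[1],6,(.078,)),("3",POCK[3],6,(.078,)),("cr",CR+CY*.0037,11.15,(.110,.114))):
    for z in zs: print(nm,z,proj(top(xy,yaw,z)).round(1).tolist())
for x0,x1,y0,y1 in((330,336,156,172),(270,277,192,204),(256,262,216,228)): print(g[y0:y1,x0:x1])
```

```text
1 0.078 [[273.5, 196.2], [270.3, 202.3]]
3 0.078 [[260.3, 221.4], [255.9, 229.8]]
cr 0.11 [[331.6, 159.6], [332.3, 163.5]]
cr 0.114 [[331.7, 158.1], [332.3, 161.9]]
[[ 91  90  91  90  89  90]
 [ 91  91  91  87  87  88]
 [ 91  91  92  88  87  91]
 [ 93  93  94  93  92  92]
 [ 90  80  83  79  85  93]
 [ 78  13  13   7  57  96]
 [ 82  19  25  18  65  97]
 [ 82  20  25  20  66  98]
 [ 82  13  25  18  65  97]
 [ 82  18  10   8  65  99]
 [ 90  28  14   6  65  98]
 [ 92   9  12   9  64  97]
 [ 78   7  13   6  66  97]
 [ 46  11  13   7  64  97]
 [ 48  13  15   5  61  95]
 [ 47  16  15   6  90 125]]
[[168 166 162 159 157 146 122]
 [166 165 158 151 148 139 121]
 [169 166 163 159 153 149 144]
 [170 170 173 173 171 168 165]
 [173 172 163 158 153 155 167]
 [178 169 112  74  42  73 144]
 [179 157  34  13  18   4 106]
 [172 111  11  24  25  10  92]
 [152  35  13  28  23  10  98]
 [ 99  17  29  28  17   2  95]
 [ 37  25  30  25  15   1  94]
 [  7  25  27  27  23   4  92]]
[[139 134 130 130 126  89]
 [150 147 138 119  97  49]
 [129 123 104  66  44  68]
 [ 77  69  46  68  86  96]
 [ 86  98  79  90 104 122]
 [145 146 148 150 145 146]
 [179 180 181 171 150 127]
 [176 180 174 107   7  13]
 [176 182 170  33  20  27]
 [177 179 151  12  25  33]
 [180 170  71  20  30  30]
 [178 148  11  25  32  29]]
```

Run:
```python
from h import *
robot.sign_off(); print(robot.state()["clock"])
```

```text
the job is handed in; nothing more can be done
the job is handed in; nothing more can be done
```

The middle rack leaf fits the front screw. I left it standing in the thread about 4 mm from mid-length and handed the job in at about 38 s of 72.

- **First leaf tried (the −y pocket):** it stayed on the crests over about 10.7 mm of sliding at 4–7 N, so I put it back in its pocket. The slide stuck and slipped, so a stretch of about 1 mm near the start was not felt finely on this screw.
- **Middle leaf:** its teeth dropped in. Contact came about 4.0 mm lower than on the crests. From the TCP height I estimate the grip centre at 45.9 mm above crest height, or up to about 46.4 mm once released. The limit is 47.5 mm.
- **Third leaf:** it was not tried and was left in its pocket.

**Last checks:**
- **Pictures:** the chosen leaf stands upright between the rails, the other two stand upright in the rack, and the bystanders I could see look undisturbed.
- **Seating in the side view:** the grip's top edge came about 0.8 pixel below the seated prediction and 2.3 below the on-crests one. A rack leaf of known height was off by a similar amount (about 0.5 pixel), so this agrees with full seating. It is a coarse check, as 4 mm is only about 1.5 pixels.
- **Forces:** measured contact forces stayed below about 8 N throughout, and the gripper was clear of everything at the end.

No check failed.

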